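Unlock the counter showcase and hold it open for restocking

TASK

We are restocking the locked counter showcase: first, while your hand is free, line up the three round tins on the wooden board in one straight row, each up against the board's back rail and touching its neighbour, ready to go in. Then take the key from its wooden stand, put it in the lock of the showcase and push it fully home (the pins are sticky, so wiggle it a little), turn it clockwise a quarter turn to its stop so that the lid lifts, and finish while still gripping the key and holding it turned against its spring, so that the lid stays up for me. Leave the ribbon roll, marker and label roll where they are.

Things in the scene. Friction and masses are not known exactly. Their poses are not given: they have to be found in the camera images.
- tin_a: round gold-lidded pastille tin with a press lid standing on the board, 63 mm across, 27 mm high, 0.09 kg; origin at the centre of its underside, z up
- tin_b: round red-lidded pastille tin with a press lid standing on the board, 63 mm across, 27 mm high, 0.09 kg; origin at the centre of its underside, z up
- tin_c: round gold-lidded pastille tin with a press lid standing on the board, 63 mm across, 27 mm high, 0.09 kg; origin at the centre of its underside, z up
- board: light wooden board fixed to the table, 145 (its x) x 270 mm (its y), no rim but the rail; origin on the table under its centre. The tins stand on its top, 12 mm above the table, 25 to 65 mm short of the rail, apart, any colour in any place. The darker back rail runs along its far (+x) edge, 33 mm above the table: a tin touching it has its centre at board x = +29.5 mm
- key: upright steel key, 0.05 kg, black plastic bow with red panels. Origin on its axis under the round stop shoulder (14 mm wide), z up. Bow 32 mm wide (key x), 9 mm thick (key y), 12 to 42 mm above the origin: pinch across the thickness. Below: shank 5.5 mm, flat bit 20 mm wide (x), 4 mm thick (y), 8.5 to 24 mm below the origin; tip at 24.5 mm. Same after half a turn
- key_stand: wooden block on a dark foot, fixed to the table, 60 x 54 mm, 32 mm high; origin on the table under its centre. The key stands in a slot in its top (along the block's x), shoulder on the top, key origin 32 mm above the table; lift it 26 mm to clear
- case: low showcase fixed to the table, 220 x 220 mm; origin on the table under its centre. In front (-x) a grey console, 70 mm deep, flat top 75 mm above the table, with the lock; behind it clear walls and a clear lid in an aluminium frame, hinged along the back edge, its top 82 mm above the table when shut
- keyhole (a point): centre of the keyhole on the console's top, 75 mm above the table; axes as the showcase. Slot along y: 22.8 x 7.4 mm; the key goes straight down, bow's width along y. It can turn only with its shoulder within about 2 mm of the top (fixed 6 mm face plate). Sticky spring pins grip the bit with the shoulder about 22 and 10 mm up: about 15 N to pass, about 9 N with small twists
- lock (a joint): the lock's rotor, turned by the key: 0 at rest, grows as the key turns clockwise seen from above, stop at 1.5 rad; a spring turns it back (0.03 N m at rest, about 0.13 N m at the stop). The key has about 0.15 rad of play in it
- lid_front (a point): middle of the front edge of the showcase's lid, on its top, 38 mm behind the keyhole: 82 mm above the table when shut, about 106 mm with the lock at its stop (the lock's cam lifts the lid as the key turns)
- ribbon_red: red ribbon roll, 76 x 62 x 38 mm, bystander; origin under its centre
- marker: black and white marker pen lying on the table, 135 mm long, bystander; origin under its centre
- label_roll: white label roll, 44 mm across, 26 mm high, bystander; origin under its centre
Mind the look-alikes: they are no part of the job. Of the things that look like the tin_b, the larger one is meant.

How it is judged:
By the outcome, as a careful person would: the job done as asked, in the order asked, and still so for the second after the job is handed in, while the arm keeps its last pose, push and grip.
It also fails if it takes over 70 s, if anything falls off the work surface, if the arm or the gripper's body presses on something with over 40 N, if the wrist force passes 120 N, or if a joint passes its speed limit or range.

ROBOT

A 7-joint arm with a two-finger parallel gripper is mounted at the origin on a cart in front of the work surface, level with it; the furniture and walls round the work are solid. World frame = base frame: x ahead of the robot, y to its left, z up, the work surface at z = 0. Lengths are in m, angles in rad, forces in N, time in s.
With the tool pointing down it reaches from about 0.4 to 0.9 m from the base axis. Payload 5.6 kg.
Tool frame: the origin (TCP) lies at the very end of the fingers, on their centre line; the grasp point (between the pads) lies 19 mm behind it; z points along the fingers, y is the line along which they close (so a half turn about z gives the same grasp; the last joint's range is limited). The gripper opens to 92 mm and grips with 3 to 60 N. Pads are 20 mm wide; open, the fingers measure 128 mm over their backs; the gripper's body (75 mm by 189 mm) begins 69 mm behind the grasp point.
Start: joints at [1.107, 0.468, -0.012, 1.603, 0.006, 1.071, -0.056], TCP at [0.265, -0.593, 0.215] pointing down, gripper open.
Joint ranges: [-2.53, 2.53], [-0.31, 2.02], [-1.57, 1.55], [0.28, 2.44], [-1.29, 4.43], [0.15, 1.84], [-2.92, 2.92]. Speed limits (rad/s): [2.57, 2.57, 3.14, 3.14, 3.14, 3.14, 3.14].

INTERFACE

Orientations are given as [roll, pitch, yaw] about the fixed x, y, z axes, in that order (R = Rz(yaw) Ry(pitch) Rx(roll)).
In Python, from station import robot gives the robot as it stands.
- The arm moves only by the tool creep_tool, called after "Emit:" as name(argument=value, ...) on one line, values as JSON. Schema: {"type":"object","properties":{"segments":{"type":"array","items":{"type":"array","items":{"type":"number"},"minItems":4,"maxItems":4},"minItems":1,"maxItems":8},"jaw":{"type":"number"},"force":{"type":"number"},"only":{"type":"string"},"quiet":{"type":"boolean"},"lines":{"type":"string"}},"required":["segments"],"additionalProperties":false}. segments is a list of rows, 1 to 8 of them, each of 4 numbers: dx, dy, dz in m, then a turn about the tool's z in rad; each row is the pose to reach, as a shift and turn from the pose commanded when the call began, along the tool's axes at that moment; what a row does not reach only later rows make up. A row lasts 1/10 s, in which the tool goes at most 0.05 m and 0.15 rad, less where a joint would pass 70% of its speed; a pose out of reach is approached as far as the arm can. jaw is the finger opening in m, set as the call begins (left out keeps the last). The fingers move at their own pace and stop on an object; force is the grip in N (left out, the last holds). Time passes only in rows, so rows that do not move let the fingers close. The tool returns the time, the measured TCP pose, the force, the opening and the grip force at its end. only (a regular expression) keeps the lines of the reply that match it, lines (a string "A,B") keeps lines A to B, and quiet returns only ok. Input that does not fit is refused with a message, and nothing moves.
- robot.state(): the state, without advancing time (a new reading comes with each control period).
- robot.grab_frame(name): name is "side" or "top" or "wrist"; returns a dict with "color" (400x640x3 uint8, red, green, blue), "depth" (400x640 float32, m along the optical axis (not along the pixel's ray), 0 where there is no reading), "camera_matrix" (3x3 intrinsics, pixels), "R" (3x3) and "t" (3): a world point X has camera coordinates R X + t; the wrist camera has in their place "tool_from_camera" (4x4, takes a point from camera to tool coordinates, whose origin is the TCP and whose axes are the flange's). Camera axes: x right, y down, z forward; pixel columns grow to the right and rows downward; lengths in m; the calibration is good to about 2 mm. A picture is of the moment at which its call begins: read the wrist's pose just before it.
- robot.job_done(): hands the job in; it is judged then, once.
The state is a dict: "time": time; "qpos": joint angles; "qvel": joint speeds; "joint_efforts": joint torques, N m; "tool_pos": TCP position; "ee_rot": TCP orientation; "force": force on the tool from outside, world axes, zero at the start; "ft_torque": the same for the moment, N m; "grip_width": finger opening in m; "grip_force": force on a finger pad.
Only numpy, scipy, OpenCV 4.12 (cv2) and the standard library are available. Lean on these libraries where they do the work, as an engineer would, in place of code of your own. Each camera call takes 0.05 s, during which the arm holds its last target. There are 200 camera calls.

## Working session

There is one attempt and no reset: what is moved stays moved. The work goes in short steps, Python scripts to look and compute and a tool call to move; the robot and the scene stay as the last step left them, time stands still between calls to the robot, and variables do not carry over. Pictures are saved under pics/ and viewed, at most 10 in all, crops included, and the job is handed in when it is done.

```bash
ls; mkdir -p pics; cat > h.py <<'E'
import numpy as np,cv2
from station import robot
from scipy.spatial.transform import Rotation as Ro
def grab(n):
    s=robot.state();f=robot.grab_frame(n)
    if n=="wrist":
        T=np.eye(4);e=np.array(s["ee_rot"]);T[:3,:3]=e if e.shape==(3,3) else Ro.from_euler("xyz",e).as_matrix();T[:3,3]=s["tool_pos"]
        M=T@np.array(f["tool_from_camera"]);f["R"]=M[:3,:3].T;f["t"]=-M[:3,:3].T@M[:3,3]
    return f
def save(f,p): cv2.imwrite(p,cv2.cvtColor(f["color"],cv2.COLOR_RGB2BGR))
def ray(f,u,v):
    K=np.array(f["camera_matrix"]);R=np.array(f["R"]);t=np.array(f["t"])
    return -R.T@t, R.T@np.linalg.solve(K,[u,v,1.])
def onz(f,u,v,z):
    c,d=ray(f,u,v);return c+d*(z-c[2])/d[2]
def cloud(f):
    K=np.array(f["camera_matrix"]);R=np.array(f["R"]);t=np.array(f["t"]);d=f["depth"]
    v,u=np.mgrid[:400,:640];P=np.stack([(u-K[0,2])/K[0,0]*d,(v-K[1,2])/K[1,1]*d,d],-1)
    return (P-t)@R
def proj(f,X):
    p=np.array(f["camera_matrix"])@(np.array(f["R"])@np.array(X)+np.array(f["t"]));return p[:2]/p[2]
E
python3 - <<'E'
from h import *
s=robot.state();print({k:np.round(v,3).tolist() for k,v in s.items()})
for n in("top","side","wrist"):
    f=grab(n);save(f,f"pics/{n}0.png");np.save(f"{n}0.npy",f,allow_pickle=True);print(n,ray(f,320,200))
a,b=[cv2.imread(f"pics/{n}0.png") for n in("top","side")]
E
```

```text
pics
{'time': 0.0, 'qpos': [1.107, 0.468, -0.012, 1.604, 0.006, 1.071, -0.056], 'qvel': [-0.0, -0.001, -0.0, -0.0, 0.002, -0.0, -0.0], 'joint_efforts': [0.0, -52.058, -0.012, -24.375, -0.057, 0.017, 0.0], 'tool_pos': [0.265, -0.593, 0.214], 'ee_rot': [-3.14, 0.0, 0.421], 'force': [0.361, 0.183, 0.265], 'ft_torque': [-0.009, -0.015, -0.046], 'grip_force': 0.0, 'grip_width': 0.092}
top (array([0.36466259, 0.01870518, 1.11406157]), array([ 0.16742073, -0.01381446, -0.98584059]))
side (array([ 0.58410741, -0.80540367,  0.41294795]), array([-0.03236121,  0.92228762, -0.38573789]))
wrist (array([ 0.3377048 , -0.56075376,  0.3849025 ]), array([-0.25226369, -0.11799018, -0.96046542]))
```

View pics/top0.png

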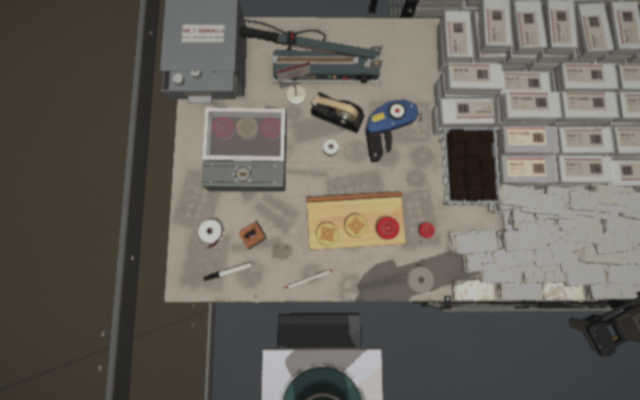

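View pics/side0.png

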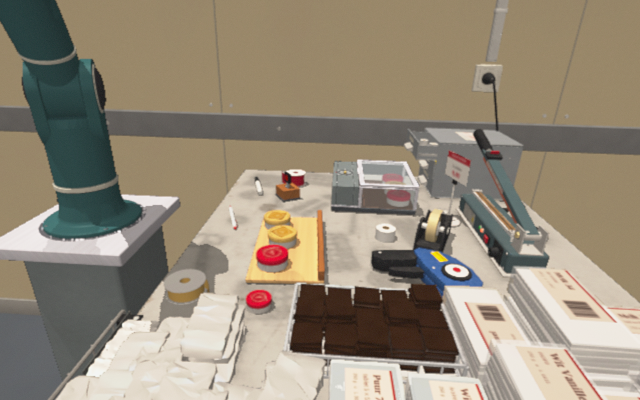

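The top view has x up and y left. The board is around (356,221) with its rail at row 197. The gold tins are at (327,233) and (355,224), and the large red tin is at (387,227); the small red look-alike is at (427,229). The key stand is at (253,234), the lock at (243,173). The side view confirms this layout.

```bash
python3 - <<'E'
from h import *
f=np.load("top0.npy",allow_pickle=True).item();g=np.load("side0.npy",allow_pickle=True).item()
P=cloud(f);Q=cloud(g)
print("K",f["camera_matrix"][0][0],g["camera_matrix"][0][0])
for n,(u,v) in dict(t1=(327,233),t2=(355,224),t3=(387,227),lock=(243,173),key=(252,234),board=(320,245),rail=(355,196)).items(): print(n,P[v,u].round(4))
for n,(u,v) in dict(t1=(277,216),t2=(283,236),t3=(272,254),kb=(290,176),lidred=(345,180)).items(): print("s",n,Q[v,u].round(4))
def blobs(f,P,name,lo,hi,zr,xr=(.2,.75),yr=(-.3,.45)):
    h=cv2.cvtColor(f["color"],cv2.COLOR_RGB2HSV)
    m=cv2.inRange(h,lo,hi)
    if lo[0]==0: m|=cv2.inRange(h,(170,lo[1],lo[2]),(180,255,255))
    m[~((P[...,2]>zr[0])&(P[...,2]<zr[1])&(P[...,0]>xr[0])&(P[...,0]<xr[1])&(P[...,1]>yr[0])&(P[...,1]<yr[1]))]=0
    n,l,st,c=cv2.connectedComponentsWithStats(m)
    for i in range(1,n):
        if st[i,4]>25:
            X=P[l==i]; print(name,st[i].tolist(),c[i].round(1),"med",np.median(X,0).round(4),"mid",((X.max(0)+X.min(0))/2).round(4),"ext",np.ptp(X,0).round(4))
for n,F,C in(("top",f,P),("side",g,Q)):
    blobs(F,C,n+" red",(0,120,60),(8,255,255),(.025,.06))
    blobs(F,C,n+" gold",(15,130,80),(32,255,255),(.03,.06))
# top-view board minarearect by height
for z0,z1,nm in((.006,.05,"board"),(.024,.05,"tinsrail"),):
    pass
m=((P[...,2]>.007)&(P[...,2]<.06)&(P[...,0]>.25)&(P[...,0]<.6)&(P[...,1]<.1)&(P[...,1]>-.25)).astype(np.uint8)
n,l,st,c=cv2.connectedComponentsWithStats(m);i=1+np.argmax(st[1:,4])
X=P[l==i][:,:2].astype(np.float32);print("board",cv2.minAreaRect(X),)
m=((P[...,2]>.06)&(P[...,2]<.09)&(P[...,0]>.4)&(P[...,0]<.7)&(P[...,1]<.4)&(P[...,1]>.1)).astype(np.uint8)
n,l,st,c=cv2.connectedComponentsWithStats(m)
for i in range(1,n):
    if st[i,4]>100: print("case",st[i],cv2.minAreaRect(P[l==i][:,:2].astype(np.float32)))
m=((P[...,2]>.025)&(P[...,2]<.09)&(P[...,0]>.25)&(P[...,0]<.45)&(P[...,1]<.3)&(P[...,1]>.1)).astype(np.uint8)
n,l,st,c=cv2.connectedComponentsWithStats(m)
for i in range(1,n):
    if st[i,4]>30: print("stand",st[i],np.median(P[l==i],0),cv2.minAreaRect(P[l==i][:,:2].astype(np.float32)))
# upscaled crop for view
c=f["color"][95:285,190:440,::-1];cv2.imwrite("pics/topcrop.png",cv2.resize(c,None,fx=3.1,fy=3.1,interpolation=cv2.INTER_CUBIC))
E
```

```text
K 395.1175280557353 377.6051620271507
t1 [ 0.4564 -0.0152  0.037 ]
t2 [ 0.4806 -0.0918  0.0394]
t3 [ 0.4724 -0.1792  0.0389]
lock [0.6161 0.2123 0.0704]
key [0.4514 0.1839 0.067 ]
board [0.4252 0.0036 0.0135]
rail [ 0.5593 -0.0938  0.034 ]
s t1 [ 0.4581 -0.0193  0.0391]
s t2 [ 0.4853 -0.1153  0.0394]
s t3 [ 0.4742 -0.1874  0.0385]
s kb [0.4645 0.1778 0.0695]
s lidred [0.6155 0.1469 0.0756]
top red [377, 217, 22, 22, 394] [387.5 227.7] med [ 0.4698 -0.181   0.0378] mid [ 0.4713 -0.1808  0.0349] ext [0.058  0.0585 0.0186]
top gold [348, 218, 16, 15, 117] [355.6 224.7] med [ 0.4783 -0.0943  0.0376] mid [ 0.4781 -0.0934  0.0381] ext [0.0385 0.0408 0.0084]
top gold [321, 227, 13, 14, 123] [326.8 233.7] med [ 0.4536 -0.0152  0.0378] mid [ 0.4549 -0.0152  0.0376] ext [0.0355 0.0329 0.0107]
side red [292, 176, 12, 4, 34] [297.4 177.6] med [0.4754 0.2798 0.029 ] mid [0.4744 0.2818 0.0305] ext [0.0333 0.0162 0.0108]
side red [256, 245, 32, 21, 538] [271.8 254.7] med [ 0.4742 -0.1904  0.0385] mid [ 0.4731 -0.1831  0.0352] ext [0.0607 0.0617 0.0118]
side gold [264, 211, 27, 14, 303] [276.8 217.3] med [ 0.4584 -0.0246  0.0385] mid [ 0.4583 -0.0181  0.0352] ext [0.0607 0.0595 0.0104]
side gold [268, 226, 29, 16, 395] [282.1 233.5] med [ 0.4815 -0.1031  0.0385] mid [ 0.4807 -0.0962  0.0356] ext [0.061  0.0611 0.0097]
board ((0.4920622706413269, -0.0963536947965622), (0.14514267444610596, 0.2699783444404602), 3.528822660446167)
case [ 202  142   83   46 3627] ((0.6392616629600525, 0.2130841314792633), (0.22122736275196075, 0.12309444695711136), 89.53214263916016)
stand [240 235  25  14 191] [0.44074423 0.19239104 0.03152749] ((0.4328509271144867, 0.1893383264541626), (0.032691288739442825, 0.06560268998146057), 0.2777917683124542)
stand [211 236   9   7  45] [0.44311623 0.29103    0.03772947] ((0.44053372740745544, 0.2886103391647339), (0.022287793457508087, 0.016313303261995316), 89.41001892089844)
```

View pics/topcrop.png

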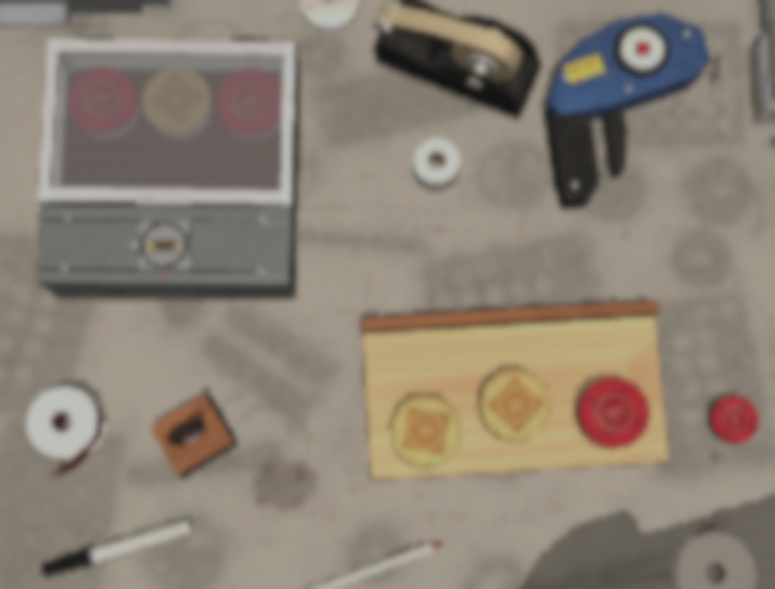

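The crop shows the tins and board clearly. The keyhole slot is at about (163,245) in the crop, running along y, and the stand is yawed by about 35°. Measured tin tops are at about 39 mm, the rail at 34 mm and the board at 145x270, so all match the text. I'll move over the board and look with the wrist camera.

```bash
cat >> h.py <<'E'
def to(x,y,z,yaw=None):
    "delta in tool axes to reach world x,y,z,yaw"
    s=robot.state();R=Ro.from_euler("xyz",s["ee_rot"]).as_matrix();d=R.T@(np.array([x,y,z])-s["tool_pos"])
    t=0 if yaw is None else (s["ee_rot"][2]-yaw+np.pi)%(2*np.pi)-np.pi
    print("delta",d.round(4),"turn",round(t,4),"q",np.round(s["qpos"],2),"F",np.round(s["force"],1),"t",round(s["time"],2))
    return d
E
```

Emit:
creep_tool(segments=[[0.4, -0.35, -0.08, 0.36], [0.4, -0.35, -0.08, 0.36], [0.4, -0.35, -0.08, 0.36], [0.4, -0.35, -0.08, 0.36], [0.4, -0.35, -0.08, 0.36], [0.4, -0.35, -0.08, 0.36], [0.4, -0.35, -0.08, 0.36], [0.4, -0.35, -0.08, 0.36]], jaw=0.03)

```text
time: 0.95
tool_pos: [0.4311, -0.232, 0.2745]
ee_rot: [3.141, -0.0, 0.061]
force: [1.0, -1.7, -0.3]
grip_width: 0.031
grip_force: 0.0
```

```bash
python3 -c "
from h import *;to(.47,-.1,.3,.0616)"
```

```text
delta [ 0.0468 -0.1294 -0.0256] turn -0.001 q [ 0.56  0.14 -0.15  1.91  0.02  1.09 -1.11] F [ 1.  -1.7 -0.3] t 0.95
```

Emit:
creep_tool(segments=[[0.045, -0.13, -0.025, 0], [0.045, -0.13, -0.025, 0], [0.045, -0.13, -0.025, 0], [0.045, -0.13, -0.025, 0], [0.045, -0.13, -0.025, 0]])

```text
time: 1.45
tool_pos: [0.4678, -0.1011, 0.299]
ee_rot: [3.141, 0.0, 0.063]
force: [0.4, -1.1, -0.6]
grip_width: 0.0301
grip_force: 0.0
```

```bash
cat > tins.py <<'E'
from h import *
C=np.array([.492,-.0964]);A=.0616
ex=np.array([np.cos(A),np.sin(A)]);ey=np.array([-ex[1],ex[0]])
def bc(p): d=np.array(p[:2])-C;return np.array([d@ex,d@ey])
def world(x,y): return C+x*ex+y*ey
def tins(f,P):
    "circles of lid tops: points 36..42 mm high on the board"
    b=np.stack([(P[...,:2]-C)@ex,(P[...,:2]-C)@ey],-1)
    m=((P[...,2]>.0355)&(P[...,2]<.043)&(abs(b[...,0])<.06)&(abs(b[...,1])<.15)).astype(np.uint8)
    m=cv2.morphologyEx(m,cv2.MORPH_OPEN,np.ones((3,3)))
    return m,b
E
python3 - <<'E'
from tins import *
f=grab("wrist");save(f,"pics/w1.png");np.save("w1.npy",f,allow_pickle=True);P=cloud(f)
m,b=tins(f,P);n,l,st,c=cv2.connectedComponentsWithStats(m)
for i in range(1,n):
    if st[i,4]>200:
        X=P[l==i];(cx,cy),r=cv2.minEnclosingCircle(X[:,:2].astype(np.float32))
        print(st[i],"bc",bc((cx,cy)).round(4),"r",round(r,4),"z",np.median(X[:,2]).round(4),"med",bc(np.median(X,0)).round(4))
k=(P[...,2]>.008)&(P[...,2]<.05)&(abs(b[...,0])<.1)&(abs(b[...,1])<.17)
n,l,st,c=cv2.connectedComponentsWithStats(k.astype(np.uint8));i=1+np.argmax(st[1:,4]);r=cv2.minAreaRect(P[l==i][:,:2].astype(np.float32));print("board",r,np.median(P[k][:,2]))
k&=(P[...,2]>.029)&(P[...,2]<.0345+.002)&(b[...,0]>.05);r=cv2.minAreaRect(P[k][:,:2].astype(np.float32));print("rail",r,bc(r[0]),np.median(P[k][:,2]))
E
```

```text
[ 288  131   50   50 1970] bc [-0.0139  0.0035] r 0.0314 z 0.0397 med [-0.0129  0.0034]
[ 357  141   50   50 1937] bc [-0.0262 -0.0832] r 0.0313 z 0.0397 med [-0.0253 -0.083 ]
[ 224  146   50   47 1888] bc [-0.0319  0.0842] r 0.0314 z 0.0398 med [-0.0306  0.0838]
board ((0.4938920736312866, -0.09567874670028687), (0.14371155202388763, 0.2703859210014343), 3.6157801151275635) 0.01388094320216324
rail ((0.559866189956665, -0.09154020249843597), (0.01150273997336626, 0.2683525085449219), 3.5968663692474365) [0.06803664 0.00067267] 0.03378471231650988
```

View pics/w1.png

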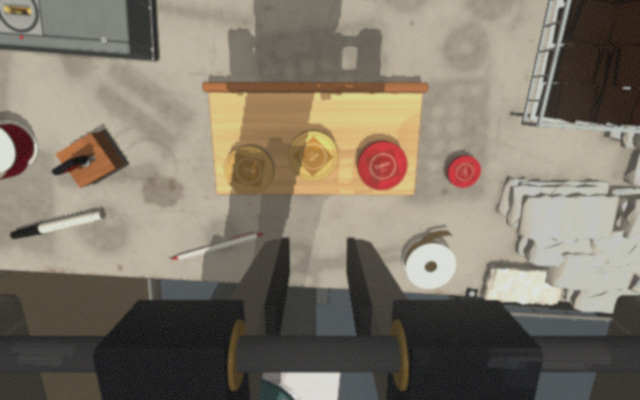

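The wrist view shows the three tins at (249,168), (313,155) and (382,165), with the rail at row 87. It agrees with the first measurement within 2 mm. I'll start pushing with tin 1, the left gold one.

```bash
python3 -c "
from tins import *
for y in (.084,.0035,-.083):
  w=world(-.084,y);to(w[0],w[1],.02,.0616)"
```

```text
delta [-0.059  -0.0884  0.2788] turn -0.0015 q [ 0.39  0.11 -0.27  1.89  0.03  1.15 -1.4 ] F [-0.8 -0.1  0.4] t 1.5
delta [-0.0589 -0.0079  0.2788] turn -0.0015 q [ 0.39  0.11 -0.27  1.89  0.03  1.15 -1.4 ] F [-0.8 -0.1  0.4] t 1.5
delta [-0.0587  0.0786  0.2789] turn -0.0015 q [ 0.39  0.11 -0.27  1.89  0.03  1.15 -1.4 ] F [-0.8 -0.1  0.4] t 1.5
```

Emit:
creep_tool(segments=[[-0.059, -0.088, 0.05, 0], [-0.059, -0.088, 0.1, 0], [-0.059, -0.088, 0.15, 0], [-0.059, -0.088, 0.2, 0], [-0.059, -0.088, 0.25, 0], [-0.059, -0.088, 0.279, 0], [-0.059, -0.088, 0.279, 0], [-0.059, -0.088, 0.279, 0]])

```text
time: 2.3
tool_pos: [0.4005, -0.0187, 0.0172]
ee_rot: [-3.142, 0.008, 0.058]
force: [0.1, -0.7, 0.9]
grip_width: 0.0302
grip_force: 0.0
```

Emit:
creep_tool(segments=[[0.01, 0, 0, 0], [0.02, 0, 0, 0], [0.03, 0, 0, 0], [0.04, 0, 0, 0], [0.05, 0, 0, 0], [0.06, 0, 0, 0], [0.068, 0, 0, 0], [0.072, 0, 0, 0]])

```text
time: 3.1
tool_pos: [0.4764, -0.0127, 0.0201]
ee_rot: [-3.142, -0.0, 0.061]
force: [-1.2, -0.4, 1.5]
grip_width: 0.0303
grip_force: 0.8
```

Emit:
creep_tool(segments=[[0.002, 0, 0, 0], [0.004, 0, 0, 0], [0.005, 0, 0, 0], [0.005, 0, 0, 0]])

```text
time: 3.5
tool_pos: [0.4805, -0.0125, 0.0201]
ee_rot: [-3.142, -0.0, 0.061]
force: [-0.2, 1.1, 0.3]
grip_width: 0.03
grip_force: 0.4
```

Emit:
creep_tool(segments=[[0.001, 0, 0, 0], [0.002, 0, 0, 0], [0.002, 0, 0, 0]])

```text
time: 3.8
tool_pos: [0.4822, -0.0125, 0.02]
ee_rot: [3.142, 0.001, 0.061]
force: [-1.7, 0.2, 1.3]
grip_width: 0.0298
grip_force: 0.8
```

```bash
python3 -c "
from tins import *;print(bc(robot.state()['tool_pos']),robot.state()['force'])
f=grab('wrist');save(f,'pics/w2.png');P=cloud(f);m,b=tins(f,P);n,l,st,c=cv2.connectedComponentsWithStats(m)
for i in range(1,n):
  if st[i,4]>200: X=P[l==i];(p,r)=cv2.minEnclosingCircle(X[:,:2].astype(np.float32));print(bc(p),r,X[:,2].mean())
"
```

```text
[-0.00460364  0.0843397 ] [-1.67669814  0.23453931  1.34419442]
[0.02622786 0.08433991] 0.03598235920071602 0.0395824128748883
[-0.01266327  0.00317359] 0.03157300874590874 0.03947349280814649
[-0.02067958 -0.06390736] 0.024094996973872185 0.03905203388625963
```

Emit:
creep_tool(segments=[[0.001, 0, 0, 0], [0.002, 0, 0, 0], [0.002, 0, 0, 0]])

```text
time: 4.15
tool_pos: [0.4826, -0.0125, 0.0198]
ee_rot: [3.141, 0.004, 0.061]
force: [-6.0, 0.2, 3.8]
grip_width: 0.0301
grip_force: 2.8
```

Emit:
creep_tool(segments=[[0.001, 0, 0, 0], [0.002, 0, 0, 0], [0.002, 0, 0, 0]])

```text
time: 4.45
tool_pos: [0.4829, -0.0125, 0.0195]
ee_rot: [3.141, 0.007, 0.061]
force: [-8.5, -0.8, 7.8]
grip_width: 0.0304
grip_force: 4.8
```

View pics/w2.png

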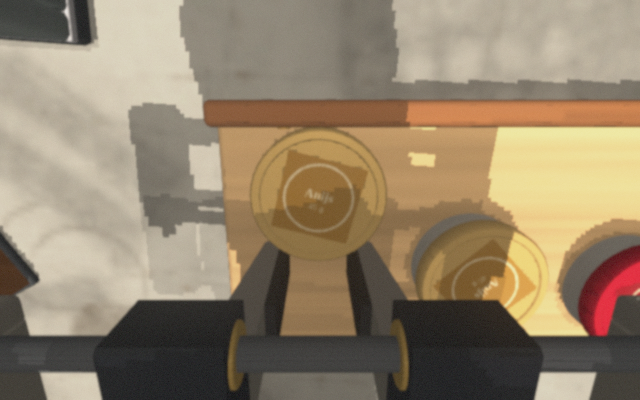

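Emit:
creep_tool(segments=[[-0.035, 0, 0, 0], [-0.066, 0, 0, 0], [-0.066, 0.04, 0, 0], [-0.066, 0.081, 0, 0], [-0.066, 0.081, 0, 0], [-0.066, 0.081, 0, 0]])

```text
time: 5.05
tool_pos: [0.4263, -0.0979, 0.0203]
ee_rot: [3.141, -0.002, 0.058]
force: [0.6, -0.6, 1.0]
grip_width: 0.0302
grip_force: 0.0
```

Emit:
creep_tool(segments=[[0.01, 0, 0, 0], [0.02, 0, 0, 0], [0.03, 0, 0, 0], [0.04, 0, 0, 0], [0.05, 0, 0, 0], [0.057, 0, 0, 0], [0.06, 0, 0, 0], [0.06, 0, 0, 0]])

```text
time: 5.85
tool_pos: [0.4859, -0.0933, 0.0201]
ee_rot: [-3.142, -0.0, 0.061]
force: [-0.4, -0.2, 0.0]
grip_width: 0.0298
grip_force: 0.0
```

Emit:
creep_tool(segments=[[0.001, 0, 0, 0], [0.002, 0, 0, 0], [0.003, 0, 0, 0], [0.003, 0, 0, 0]])

```text
time: 6.25
tool_pos: [0.4873, -0.0933, 0.0199]
ee_rot: [-3.142, 0.002, 0.061]
force: [-2.3, -0.4, 1.3]
grip_width: 0.0301
grip_force: 1.4
```

```bash
python3 -c "
from tins import *;print(bc(robot.state()['tool_pos']))"
```

```text
[-0.00445955  0.00334354]
```

Emit:
creep_tool(segments=[[0.001, 0, 0, 0], [0.002, 0, 0, 0], [0.003, 0, 0, 0], [0.003, 0, 0, 0]])

```text
time: 6.65
tool_pos: [0.4878, -0.0933, 0.0196]
ee_rot: [3.142, 0.007, 0.06]
force: [-9.9, -0.6, 7.1]
grip_width: 0.03
grip_force: 4.6
```

Emit:
creep_tool(segments=[[-0.04, 0, 0, 0], [-0.079, 0, 0, 0], [-0.079, 0.04, 0, 0], [-0.079, 0.086, 0, 0], [-0.079, 0.086, 0, 0], [-0.079, 0.086, 0, 0]])

```text
time: 7.25
tool_pos: [0.4184, -0.1849, 0.0203]
ee_rot: [3.141, -0.002, 0.058]
force: [-0.8, -0.2, 0.3]
grip_width: 0.0299
grip_force: 0.0
```

Emit:
creep_tool(segments=[[0.01, 0, 0, 0], [0.02, 0, 0, 0], [0.03, 0, 0, 0], [0.04, 0, 0, 0], [0.05, 0, 0, 0], [0.06, 0, 0, 0], [0.068, 0, 0, 0], [0.072, 0, 0, 0]])

```text
time: 8.05
tool_pos: [0.4907, -0.1791, 0.0201]
ee_rot: [-3.142, -0.001, 0.061]
force: [-0.9, 0.5, -0.3]
grip_width: 0.0298
grip_force: 0.4
```

Emit:
creep_tool(segments=[[0.001, 0, 0, 0], [0.002, 0, 0, 0], [0.004, 0, 0, 0], [0.004, 0, 0, 0]])

```text
time: 8.45
tool_pos: [0.4926, -0.1792, 0.0199]
ee_rot: [-3.141, 0.002, 0.06]
force: [-2.3, 0.6, 1.8]
grip_width: 0.0302
grip_force: 1.3
```

Emit:
creep_tool(segments=[[0.001, 0, 0, 0], [0.002, 0, 0, 0], [0.003, 0, 0, 0], [0.003, 0, 0, 0]])

```text
time: 8.85
tool_pos: [0.493, -0.1792, 0.0196]
ee_rot: [-3.141, 0.007, 0.06]
force: [-9.4, 0.3, 6.4]
grip_width: 0.0303
grip_force: 4.5
```

```bash
python3 -c "
from tins import *;print(bc(robot.state()['tool_pos']))"
```

```text
[-0.00412125 -0.08266344]
```

Emit:
creep_tool(segments=[[-0.02, 0, 0, 0], [-0.02, 0, -0.05, 0], [0.01, 0.03, -0.06, 0], [0.031, 0.062, -0.06, 0], [0.031, 0.062, -0.03, 0], [0.031, 0.062, 0, 0], [0.031, 0.062, 0, 0], [0.031, 0.062, 0, 0]], jaw=0.0)

```text
time: 9.65
tool_pos: [0.5316, -0.2386, 0.0202]
ee_rot: [-3.141, -0.0, 0.061]
force: [-1.0, 0.6, 0.7]
grip_width: 0.0002
grip_force: 0.0
```

```bash
python3 -c "
from tins import *;print(bc(robot.state()['tool_pos']))"
```

```text
[ 0.03081539 -0.14437902]
```

Emit:
creep_tool(segments=[[0, -0.008, 0, 0], [0, -0.014, 0, 0], [0, -0.02, 0, 0], [0, -0.026, 0, 0], [0, -0.03, 0, 0], [0, -0.033, 0, 0], [0, -0.034, 0, 0], [0, -0.034, 0, 0]])

```text
time: 10.45
tool_pos: [0.5292, -0.2047, 0.0201]
ee_rot: [-3.141, 0.0, 0.061]
force: [-0.3, 0.5, 0.7]
grip_width: 0.0004
grip_force: 0.1
```

```bash
python3 -c "
from tins import *;print(bc(robot.state()['tool_pos']));f=grab('top');P=cloud(f);h=cv2.cvtColor(f['color'],cv2.COLOR_RGB2HSV)
f=grab('wrist');save(f,'pics/w3.png')"
```

```text
[ 0.03044551 -0.11041268]
```

View pics/w3.png

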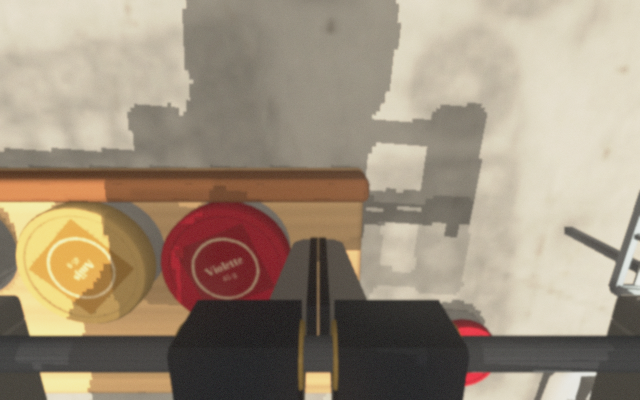

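The red tin is at (225,258) and the middle gold at (85,262), with a gap of about 8 px (4 mm) left. I'll push on gently.

Emit:
creep_tool(segments=[[0, -0.002, 0, 0], [0, -0.003, 0, 0], [0, -0.004, 0, 0], [0, -0.005, 0, 0], [0, -0.006, 0, 0], [0, -0.006, 0, 0]])

```text
time: 11.15
tool_pos: [0.5288, -0.1988, 0.0201]
ee_rot: [-3.142, 0.0, 0.061]
force: [1.1, -0.7, -0.2]
grip_width: 0.0007
grip_force: 0.0
```

```bash
python3 -c "
from tins import *;print(bc(robot.state()['tool_pos']))
f=grab('wrist');save(f,'pics/w4.png')
h=cv2.cvtColor(f['color'],cv2.COLOR_RGB2HSV);print(h[258,60:300:4,:].tolist())"
```

```text
[ 0.03045443 -0.10443113]
[[25, 80, 242], [20, 153, 234], [19, 162, 233], [19, 165, 232], [19, 161, 233], [19, 165, 232], [19, 162, 233], [23, 114, 242], [19, 159, 234], [19, 161, 233], [19, 158, 234], [19, 162, 232], [19, 166, 227], [17, 158, 144], [17, 156, 134], [18, 123, 145], [17, 120, 147], [17, 152, 134], [18, 157, 133], [19, 133, 151], [18, 127, 155], [18, 128, 155], [19, 130, 155], [19, 127, 154], [18, 128, 129], [13, 138, 120], [179, 180, 136], [179, 179, 131], [179, 188, 163], [178, 187, 166], [179, 167, 119], [1, 167, 113], [179, 163, 114], [6, 118, 134], [4, 134, 126], [179, 166, 114], [0, 163, 114], [179, 169, 113], [178, 171, 115], [178, 179, 114], [178, 183, 114], [0, 179, 114], [178, 178, 113], [179, 171, 115], [2, 153, 120], [7, 122, 134], [179, 166, 115], [0, 176, 113], [3, 139, 125], [6, 118, 134], [178, 177, 121], [178, 177, 138], [177, 189, 135], [178, 178, 136], [177, 182, 137], [178, 180, 132], [179, 181, 134], [11, 62, 90], [14, 49, 89], [16, 50, 86]]
```

Emit:
creep_tool(segments=[[0, 0.01, 0, 0], [0, 0.01, -0.05, 0], [0, -0.03, -0.06, 0], [0, -0.08, -0.06, 0], [0, -0.13, -0.06, 0], [0, -0.18, -0.06, 0], [0, -0.22, -0.06, 0], [0, -0.25, -0.06, 0]])

```text
time: 12.0
tool_pos: [0.5137, 0.0531, 0.0805]
ee_rot: [-3.141, -0.001, 0.063]
force: [-0.5, -0.3, -1.0]
grip_width: 0.0005
grip_force: 0.0
```

Emit:
creep_tool(segments=[[0, 0, 0, 0], [0, 0, 0.03, 0], [0, 0, 0.06, 0], [0, 0, 0.06, 0]])

```text
time: 12.4
tool_pos: [0.5112, 0.0486, 0.0172]
ee_rot: [3.14, 0.007, 0.059]
force: [-0.5, -0.5, -0.5]
grip_width: 0.0006
grip_force: 0.0
```

```bash
python3 -c "
from tins import *;print(bc(robot.state()['tool_pos']))"
```

```text
[0.02811293 0.14358018]
```

Emit:
creep_tool(segments=[[0.002, 0.008, 0, 0], [0.002, 0.014, 0, 0], [0.002, 0.02, 0, 0], [0.002, 0.025, 0, 0], [0.002, 0.029, 0, 0], [0.002, 0.032, 0, 0], [0.002, 0.033, 0, 0], [0.002, 0.034, 0, 0]])

```text
time: 13.2
tool_pos: [0.5178, 0.0169, 0.0202]
ee_rot: [-3.141, -0.0, 0.061]
force: [0.5, 0.2, 1.2]
grip_width: 0.0002
grip_force: 0.7
```

Emit:
creep_tool(segments=[[0, 0.001, 0, 0], [0, 0.002, 0, 0], [0, 0.003, 0, 0], [0, 0.003, 0, 0]])

```text
time: 13.6
tool_pos: [0.518, 0.0138, 0.0201]
ee_rot: [-3.141, -0.0, 0.061]
force: [0.1, 2.2, 1.3]
grip_width: 0.0002
grip_force: 0.8
```

```bash
python3 -c "
from tins import *;print(bc(robot.state()['tool_pos']))
f=grab('wrist');save(f,'pics/w5.png')"
```

```text
[0.03271797 0.10843955]
```

View pics/w5.png

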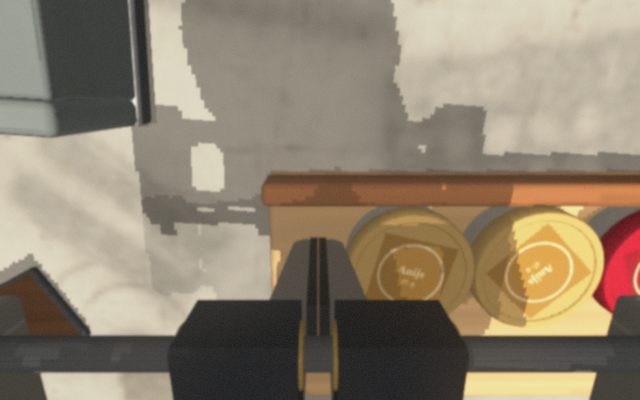

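The row now touches, with a reaction of about 2 N. I'll rise and check the row while looking at the key and lock.

Emit:
creep_tool(segments=[[0, -0.01, 0, 0], [0, -0.03, -0.05, 0], [0, -0.04, -0.1, 0], [0, -0.04, -0.15, 0], [0, -0.04, -0.2, 0], [0, -0.04, -0.25, 0], [0, -0.04, -0.25, 0], [0, -0.04, -0.25, 0]], jaw=0.03)

```text
time: 14.45
tool_pos: [0.516, 0.0539, 0.2714]
ee_rot: [3.141, -0.003, 0.061]
force: [0.0, -0.4, 0.1]
grip_width: 0.0298
grip_force: 0.0
```

```bash
cat > chk.py <<'E'
from tins import *
import sys
f=grab("wrist");P=cloud(f);m,b=tins(f,P)
d=(m>0)&(b[...,0]<.061);ys,xs=np.nonzero(d);B=b[d]
# k-means-free split by y, then circle per tin
c,lab=None,None
_,lab,c=cv2.kmeans(B.astype(np.float32),3,None,(3,50,1e-6),5,cv2.KMEANS_PP_CENTERS)
for i in range(3):
    X=B[lab[:,0]==i].astype(np.float32);p,r=cv2.minEnclosingCircle(X);print("tin",np.round(p,4),"r",round(r,4),"n",len(X))
k=(P[...,2]>.029)&(P[...,2]<.0355)&(b[...,0]>.05)&(b[...,0]<.09)&(abs(b[...,1])<.15);print("rail",cv2.minAreaRect(b[k].astype(np.float32)))
np.save("chk.npy",f,allow_pickle=True);save(f,sys.argv[1])
E
python3 chk.py pics/w6.png
```

```text
tin [0.0303 0.064 ] r 0.0314 n 2175
tin [ 0.0309 -0.0593] r 0.0316 n 2183
tin [0.0308 0.0027] r 0.0316 n 2161
rail ((0.06208948418498039, 0.0007818490266799927), (0.2690398097038269, 0.023577185347676277), 89.99412536621094)
```

View pics/w6.png

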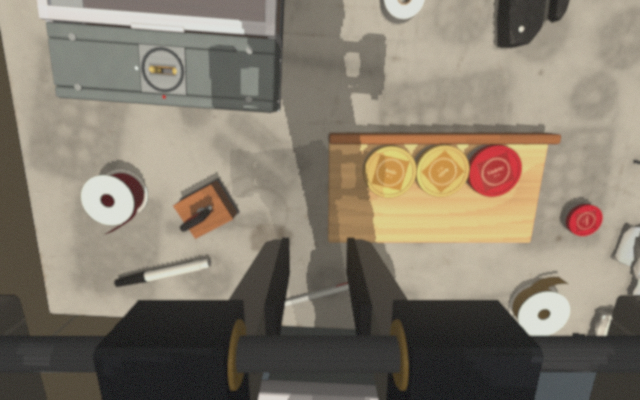

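The row is done: centres sit within 0.5 mm of the rail contact line, at about 62 mm spacing. The stand and key are at (205,210), and the keyhole at (163,70). Next I'll measure the key and lock.

```bash
cat > meas.py <<'E'
from h import *
def stand(f,P):
    m=(P[...,2]>.052)&(P[...,2]<.082)&(np.hypot(P[...,0]-.446,P[...,1]-.187)<.06)
    if m.sum()>20:
        X=P[m];r=cv2.minAreaRect(X[:,:2].astype(np.float32));q=cv2.boxPoints(r);e=[q[1]-q[0],q[2]-q[1]];L=max(e,key=np.linalg.norm)
        T=X[X[:,2]>X[:,2].max()-.006];rt=cv2.minAreaRect(T[:,:2].astype(np.float32))
        print("bow",np.round(r[0],4),np.round(r[1],4),"ang",np.arctan2(L[1],L[0]).round(3),"ztop",np.percentile(X[:,2],95).round(4),"top rect",np.round(rt[0],4),np.round(rt[1],4))
    m=(P[...,2]>.026)&(P[...,2]<.038)&(np.hypot(P[...,0]-.446,P[...,1]-.187)<.05)
    r=cv2.minAreaRect(P[m][:,:2].astype(np.float32));print("stand",np.round(r[0],4),np.round(r[1],4),round(np.radians(r[2]),3),"z",np.median(P[m][:,2]).round(4),m.sum())
def case(f,P):
    m=(P[...,2]>.06)&(P[...,2]<.09)&(P[...,0]>.5)&(P[...,0]<.75)&(P[...,1]>.05)&(P[...,1]<.36)
    n,l,st,c=cv2.connectedComponentsWithStats(m.astype(np.uint8));i=1+np.argmax(st[1:,4]);X=P[l==i]
    r=cv2.minAreaRect(X[:,:2].astype(np.float32));print("case",np.round(r[0],4),np.round(r[1],4),round(np.radians(r[2]),4),"console z",np.median(X[:,2]).round(4))
if __name__=="__main__":
    for f in(np.load("chk.npy",allow_pickle=True).item(),grab("top"),grab("side")):
        P=cloud(f);stand(f,P);case(f,P)
    f=np.load("chk.npy",allow_pickle=True).item();print("hole",onz(f,163,70,.078),cloud(f)[70,163])
    w=np.array([.43,.20]);to(*w,.26,.0616)
E
python3 meas.py
```

```text
bow [0.4535 0.192 ] [0.0095 0.0319] ang -0.996 ztop 0.0761 top rect [0.4533 0.192 ] [0.0091 0.0317]
stand [0.4531 0.1923] [0.0501 0.0566] 0.553 z 0.0332 1567
case [0.6317 0.2132] [0.1064 0.2212] 0.0037 console z 0.0765
bow [0.4519 0.1911] [0.0095 0.0308] ang -1.018 ztop 0.0746 top rect [0.4514 0.1912] [0.0086 0.0301]
stand [0.4517 0.1918] [0.0503 0.0563] 0.556 z 0.0313 320
case [0.6639 0.2226] [0.2016 0.1721] 1.5702 console z 0.0781
bow [0.4569 0.1878] [0.0084 0.0283] ang -0.868 ztop 0.0746 top rect [0.4569 0.1879] [0.0061 0.0281]
stand [0.4565 0.1905] [0.0512 0.0607] 0.549 z 0.032 161
case [0.6659 0.2117] [0.227  0.1679] 1.5702 console z 0.0765
hole [0.61326684 0.21162243 0.078     ] [0.61608198 0.23468958 0.02296638]
delta [-0.0752 -0.1513  0.0084] turn -0.0008 q [ 0.18  0.22 -0.41  1.84  0.1   1.1  -1.77] F [-0.1  0.5 -0.2] t 14.6
```

Emit:
creep_tool(segments=[[-0.01, -0.02, 0, -0.15], [-0.015, -0.04, 0, -0.3], [-0.02, -0.06, 0, -0.45], [-0.025, -0.08, 0.01, -0.6], [-0.03, -0.1, 0.02, -0.75], [-0.036, -0.106, 0.02, -0.9], [-0.036, -0.106, 0.02, -1.05], [-0.036, -0.106, 0.02, -1.2]], jaw=0.05)

```text
time: 15.4
tool_pos: [0.4718, 0.1574, 0.248]
ee_rot: [-3.138, 0.002, 1.268]
force: [0.5, 0.0, 0.0]
grip_width: 0.0497
grip_force: 0.0
```

Emit:
creep_tool(segments=[[0, 0, 0, -0.15], [0, 0, 0, -0.3], [0, 0, 0, -0.45], [0, 0, 0, -0.6], [0, 0, 0, -0.75], [0, 0, 0, -0.88], [0, 0, 0, -0.88]])

```text
time: 16.1
tool_pos: [0.4722, 0.157, 0.2483]
ee_rot: [-3.138, -0.002, 2.141]
force: [-0.3, -0.3, -0.5]
grip_width: 0.0499
grip_force: 0.0
```

```bash
python3 - <<'E'
from meas import *
f=grab("wrist");save(f,"pics/w7.png");np.save("w7.npy",f,allow_pickle=True);P=cloud(f);stand(f,P);to(.4528,.192,.06,2.14)
E
```

```text
bow [0.4531 0.1921] [0.009  0.0313] ang -0.997 ztop 0.076 top rect [0.4537 0.192 ] [0.008  0.0305]
stand [0.4536 0.1919] [0.0497 0.0561] 0.55 z 0.0331 2066
delta [0.0397 0.0028 0.1886] turn -0.0021 q [ 0.29  0.27 -0.79  1.89  0.22  1.07 -0.02] F [0.1 0.6 0.2] t 16.15
```

View pics/w7.png

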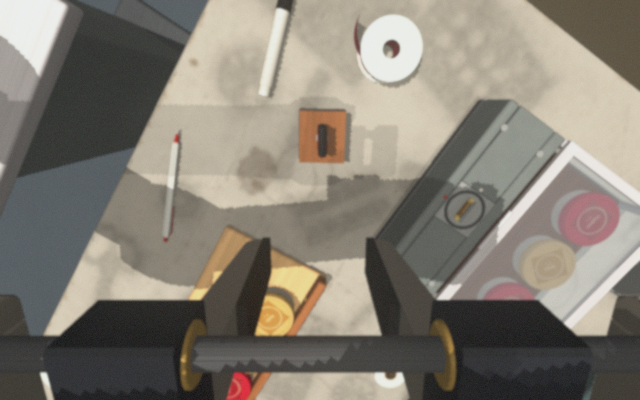

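The view shows the stand at (323,136) with the bow upright in it, the jaws square to the bow, and the keyhole at (465,208). The key is at (0.453, 0.192) in three measurements, with its top at about 75 mm. I'll grasp it.

```bash
python3 -c "
from h import *
f=np.load('w7.npy',allow_pickle=True).item();print('hole',onz(f,465,208,.075),cloud(f)[205:212:3,460:471:5])"
```

```text
hole [0.61444189 0.21490907 0.075     ] [[[0.60752897 0.21467218 0.0760235 ]
  [0.61695389 0.21726478 0.06637014]
  [0.61814237 0.22017384 0.07233591]]

 [[0.61714787 0.21167029 0.06156526]
  [0.61800854 0.21473833 0.06834895]
  [0.61915654 0.21768175 0.07429771]]

 [[0.61690881 0.20922245 0.06606462]
  [0.61787266 0.21229963 0.07249881]
  [0.62031192 0.21519875 0.07598111]]]
```

Emit:
creep_tool(segments=[[0.039, 0.003, 0.03, -0.004], [0.039, 0.003, 0.08, -0.004], [0.039, 0.003, 0.12, -0.004], [0.039, 0.003, 0.15, -0.004], [0.039, 0.003, 0.15, -0.004], [0.039, 0.003, 0.15, -0.004]])

```text
time: 16.75
tool_pos: [0.4543, 0.1921, 0.1001]
ee_rot: [-3.141, -0.001, 2.144]
force: [-0.1, 0.7, 1.1]
grip_width: 0.0502
grip_force: 0.0
```

```bash
python3 -c "
from h import *
to(.4532,.192,.043,2.145)
f=grab('wrist');save(f,'pics/w8.png')"
```

```text
delta [ 0.0004 -0.001   0.0571] turn -0.0012 q [ 0.1   0.48 -0.69  2.04  0.43  0.78 -0.28] F [-0.1  0.7  1.1] t 16.75
```

Emit:
creep_tool(segments=[[0, -0.001, 0.03, 0], [0, -0.001, 0.05, 0], [0, -0.001, 0.057, 0], [0, -0.001, 0.057, 0], [0, -0.001, 0.057, 0]])

```text
time: 17.3
tool_pos: [0.4549, 0.1918, 0.0445]
ee_rot: [3.139, 0.001, 2.144]
force: [0.4, 0.2, -0.3]
grip_width: 0.05
grip_force: 0.0
```

Emit:
creep_tool(segments=[[0, 0, 0, 0], [0, 0, 0, 0], [0, 0, 0, 0], [0, 0, 0, 0], [0, 0, 0, 0]], jaw=0.0, force=15)

```text
time: 17.8
tool_pos: [0.4538, 0.1912, 0.0432]
ee_rot: [3.142, 0.0, 2.145]
force: [0.7, -0.8, 0.1]
grip_width: 0.0122
grip_force: 0.0
```

Emit:
creep_tool(segments=[[0, 0, 0, 0], [0, 0, 0, 0], [0, 0, 0, 0]], jaw=0.0, force=60)

```text
time: 18.1
tool_pos: [0.4538, 0.1912, 0.0431]
ee_rot: [-3.142, 0.0, 2.145]
force: [0.6, 0.2, 1.3]
grip_width: 0.0084
grip_force: 60.0
```

Emit:
creep_tool(segments=[[0, 0, -0.02, 0], [0, 0, -0.05, 0], [0, 0, -0.1, 0], [0, 0, -0.15, 0], [-0.02, 0.03, -0.19, 0.15], [-0.05, 0.06, -0.207, 0.3], [-0.07, 0.09, -0.207, 0.45], [-0.102, 0.125, -0.207, 0.573]])

```text
time: 18.9
tool_pos: [0.615, 0.1742, 0.2513]
ee_rot: [3.14, -0.0, 1.568]
force: [-0.6, 1.0, 0.0]
grip_width: 0.0086
grip_force: 60.0
```

Emit:
creep_tool(segments=[[0, 0, 0, 0], [0, 0, 0, 0], [0, 0, 0, 0], [0, 0, 0, 0]])

```text
time: 19.3
tool_pos: [0.613, 0.1741, 0.2503]
ee_rot: [-3.141, 0.0, 1.574]
force: [-0.7, -0.1, -0.1]
grip_width: 0.0082
grip_force: 60.0
```

```bash
python3 -c "
from meas import *
f=grab('wrist');save(f,'pics/w9.png');np.save('w9.npy',f,allow_pickle=True);P=cloud(f);case(f,P);to(.614,.173,.25,1.572)
c=f['color'];cv2.imwrite('pics/w9c.png',np.hstack([cv2.resize(c[60:210,245:395,::-1],(480,480),interpolation=cv2.INTER_CUBIC),cv2.resize(c[200:400,220:420,::-1],(320,480))]))"
```

```text
case [0.6652 0.2124] [0.2205 0.171 ] 1.5634 console z 0.0811
delta [-0.0009  0.0008  0.0005] turn 0.0014 q [ 0.1   0.49 -0.61  1.57  0.3   1.17 -0.56] F [-0.  -0.7  0.2] t 19.35
```

View pics/w9c.png

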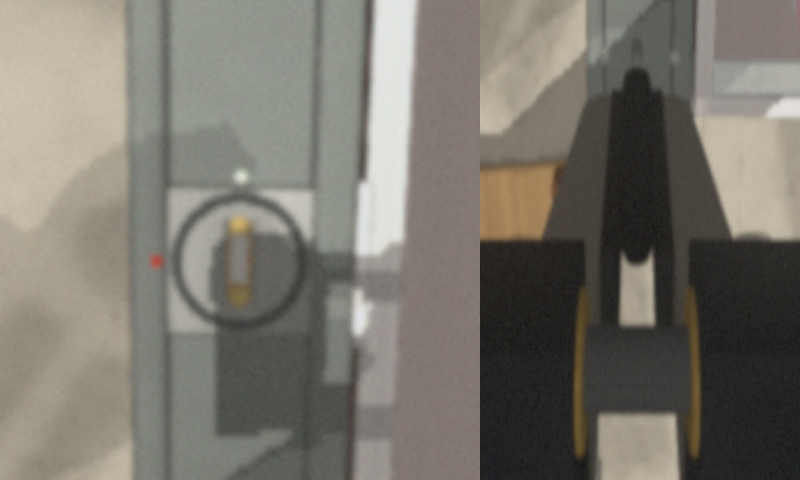

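```bash
python3 - <<'E'
from h import *
f=np.load("w9.npy",allow_pickle=True).item()
h=cv2.cvtColor(f["color"],cv2.COLOR_RGB2HSV)[110:175,300:340]
m=cv2.inRange(h,(10,110,60),(35,255,255));m[:, :10]=0;ys,xs=np.nonzero(m);print("gold",(xs.min()+xs.max())/2+300,(ys.min()+ys.max())/2+110,xs.mean()+300,len(xs),np.ptp(xs),np.ptp(ys))
P=cloud(f);print("plate z",np.median(P[120:165,300:312,2]),np.median(P[120:165,327:336,2]))
for uv in((319.7,141.6),((xs.min()+xs.max())/2+300,(ys.min()+ys.max())/2+110)):
    H=onz(f,*uv,.0765);print("hole",H.round(4))
to(H[0],H[1]-.001,.075+.0245+.0115+.006,1.574)
E
```

```text
gold 319.5 141.0 319.0625 16 3 24
plate z 0.07631269780608238 0.07629452360137866
hole [0.6144 0.2132 0.0765]
hole [0.6142 0.2138 0.0765]
delta [0.0389 0.0011 0.1335] turn -0.0006 q [ 0.1   0.49 -0.61  1.57  0.3   1.17 -0.56] F [-0.  -0.7  0.2] t 19.35
```

Emit:
creep_tool(segments=[[0.02, 0.001, 0.04, 0], [0.0385, 0.001, 0.08, 0], [0.0385, 0.001, 0.11, 0], [0.0385, 0.001, 0.13, 0], [0.0385, 0.001, 0.133, 0], [0.0385, 0.001, 0.133, 0], [0.0385, 0.001, 0.133, 0], [0.0385, 0.001, 0.133, 0]])

```text
time: 20.15
tool_pos: [0.616, 0.2122, 0.1189]
ee_rot: [3.139, -0.001, 1.572]
force: [-0.6, -1.0, -1.2]
grip_width: 0.0085
grip_force: 60.0
```

```bash
python3 -c "
from h import *
to(.6143,.2125,.105,1.572);f=grab('side');save(f,'pics/s2.png')"
```

```text
delta [ 0.0003 -0.0018  0.0139] turn -0.0004 q [ 0.    0.65 -0.55  1.65  0.4   0.96 -0.69] F [-0.6 -1.  -1.2] t 20.15
```

Emit:
creep_tool(segments=[[0, 0, 0.004, 0], [0, 0, 0.006, 0], [0, 0, 0.006, 0], [0, 0, 0.006, 0]])

```text
time: 20.6
tool_pos: [0.615, 0.2119, 0.111]
ee_rot: [-3.141, 0.0, 1.572]
force: [-0.5, -1.0, -1.0]
grip_width: 0.009
grip_force: 60.0
```

```bash
python3 -c "
from h import *
to(.6143,.2125,.105,1.572)"
```

```text
delta [ 0.0006 -0.0007  0.006 ] turn -0.0003 q [ 0.    0.66 -0.55  1.65  0.4   0.95 -0.69] F [-0.5 -1.  -1. ] t 20.6
```

Emit:
creep_tool(segments=[[0.0006, -0.0007, -0.002, 0], [0.0006, -0.0007, 0, 0], [0.0006, -0.0007, 0.003, 0], [0.0006, -0.0007, 0.006, 0], [0.0006, -0.0007, 0.006, 0]])

```text
time: 21.1
tool_pos: [0.6149, 0.2126, 0.105]
ee_rot: [3.14, -0.0, 1.572]
force: [2.7, 0.6, -3.2]
grip_width: 0.0088
grip_force: 60.0
```

```bash
python3 -c "
from h import *
to(.6143,.2125,.0861,1.572);print(robot.state()['ft_torque'])"
```

```text
delta [-0.0001 -0.0006  0.0189] turn -0.0003 q [-0.    0.66 -0.54  1.66  0.41  0.94 -0.7 ] F [ 2.7  0.6 -3.2] t 21.1
[ 0.18572579 -0.70308248 -0.01684676]
```

Emit:
creep_tool(segments=[[0, 0.0005, 0.002, 0.05], [0, 0.0005, 0.004, -0.05], [0, 0.0005, 0.006, 0.05], [0, 0.0005, 0.008, -0.05], [0, 0.0005, 0.010, 0.05], [0, 0.0005, 0.011, 0], [0, 0.0005, 0.011, 0]])

```text
time: 21.8
tool_pos: [0.6149, 0.2127, 0.0947]
ee_rot: [3.141, 0.0, 1.573]
force: [-1.3, -0.4, 5.0]
grip_width: 0.0084
grip_force: 60.0
```

```bash
python3 -c "
from h import *
to(.6143,.2125,.0861,1.572);print(robot.state()['ft_torque'])"
```

```text
delta [-0.0002 -0.0006  0.0086] turn 0.0008 q [-0.01  0.68 -0.54  1.66  0.42  0.92 -0.7 ] F [-1.3 -0.4  5. ] t 21.8
[-0.17529988  0.21077514 -0.0093753 ]
```

Emit:
creep_tool(segments=[[0, 0, 0.002, 0.06], [0, 0, 0.004, -0.06], [0, 0, 0.006, 0.06], [0, 0, 0.008, -0.06], [0, 0, 0.009, 0.06], [0, 0, 0.010, -0.06], [0, 0, 0.010, 0], [0, 0, 0.010, 0]])

```text
time: 22.6
tool_pos: [0.615, 0.2129, 0.086]
ee_rot: [3.141, 0.0, 1.571]
force: [-3.1, -2.4, 12.5]
grip_width: 0.0088
grip_force: 60.0
```

```bash
python3 -c "
from h import *
to(.6143,.2125,.0861,1.572);print(robot.state()['ft_torque']);f=grab('side');save(f,'pics/s3.png')
cv2.imwrite('pics/s3c.png',cv2.resize(f['color'][110:240,270:430,::-1],(800,600) if 0 else (738,600),interpolation=cv2.INTER_CUBIC))"
```

```text
delta [-0.0004 -0.0007 -0.0001] turn -0.0015 q [-0.01  0.69 -0.53  1.66  0.42  0.91 -0.71] F [-3.1 -2.4 12.5] t 22.6
[-0.45176058  0.83200998  0.00152291]
```

View pics/s3c.png

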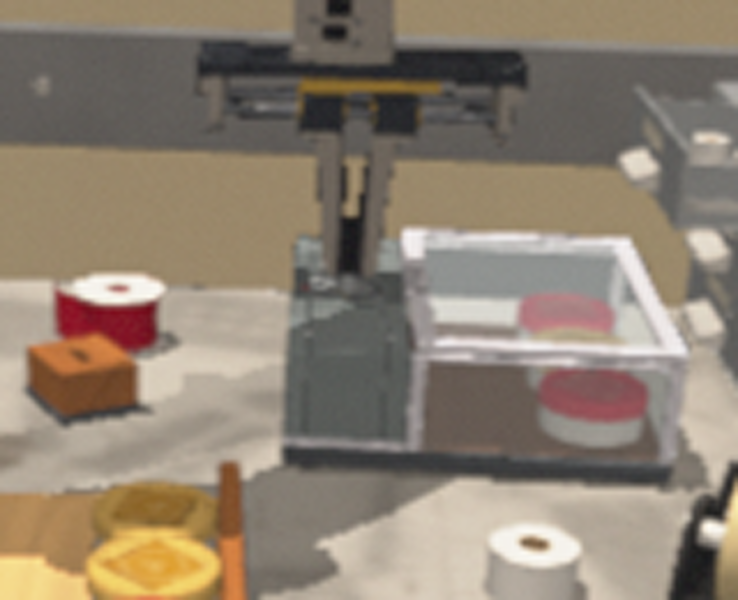

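The key is seated (TCP at 86.0 mm as predicted, Fz 12.5 N), and the lid is still shut. That crop was my eleventh picture, one over the limit of ten, so I'll view no more and check with numbers only. Now I'll turn the key.

Emit:
creep_tool(segments=[[0, 0, 0.001, 0.1], [0, 0, 0.001, 0.2], [0, 0, 0.001, 0.3], [0, 0, 0.001, 0.4], [0, 0, 0.001, 0.5], [0, 0, 0.001, 0.5]])

```text
time: 23.25
tool_pos: [0.6147, 0.2133, 0.086]
ee_rot: [3.141, 0.0, 1.07]
force: [-5.7, -1.3, 16.8]
grip_width: 0.0086
grip_force: 60.0
```

```bash
python3 -c "
from h import *
to(.6143,.2125,.0861,1.572);print(robot.state()['ft_torque'])"
```

```text
delta [-0.0009  0.     -0.0001] turn -0.5018 q [-0.09  0.66 -0.42  1.67  0.33  0.88 -1.14] F [-5.7 -1.3 16.8] t 23.25
[-0.53572924  1.57337891  0.06374764]
```

Turning freely, and torque is rising with the spring (0.06 N m). I'll continue.

Emit:
creep_tool(segments=[[0, 0, 0, 0.1], [0, 0, 0, 0.2], [0, 0, 0, 0.3], [0, 0, 0, 0.4], [0, 0, 0, 0.5], [0, 0, 0, 0.6], [0, 0, 0, 0.7], [0, 0, 0, 0.7]])

```text
time: 24.05
tool_pos: [0.6146, 0.2134, 0.0859]
ee_rot: [3.141, -0.0, 0.371]
force: [-6.8, -1.9, 17.1]
grip_width: 0.0082
grip_force: 60.0
```

Emit:
creep_tool(segments=[[0, 0, 0, 0.1], [0, 0, 0, 0.2], [0, 0, 0, 0.3], [0, 0, 0, 0.35], [0, 0, 0, 0.35]])

```text
time: 24.55
tool_pos: [0.6146, 0.2134, 0.0859]
ee_rot: [-3.141, -0.0, 0.022]
force: [-6.9, -2.2, 17.5]
grip_width: 0.0089
grip_force: 60.0
```

```bash
python3 -c "
from h import *
to(.6143,.2125,.0861,1.572);print(robot.state()['ft_torque'])
for n in('side','top'):
  P=cloud(grab(n));m=(abs(P[...,0]-.655)<.02)&(P[...,1]>.11)&(P[...,1]<.32)&(P[...,2]>.079)&(P[...,2]<.125);print(n,m.sum(),np.percentile(P[m][:,2],[10,50,90]) if m.any() else '')"
```

```text
delta [-0.0003  0.0009 -0.0002] turn -1.5502 q [-0.27  0.62 -0.16  1.68  0.13  0.85 -2.04] F [-6.9 -2.2 17.5] t 24.55
[-0.36188394  1.63384341  0.19898109]
side 158 [0.10016755 0.10302919 0.10462846]
top 99 [0.09776972 0.10082897 0.10402201]
```

```bash
cat > lid.py <<'E'
from h import *
s=robot.state();print(s["ee_rot"][2],np.round(s["ft_torque"],3),np.round(s["force"],1))
for n in('side','top'):
  P=cloud(grab(n));m=(abs(P[...,0]-.655)<.008)&(P[...,1]>.11)&(P[...,1]<.32)&(P[...,2]>.079)&(P[...,2]<.125);print(n,m.sum(),np.percentile(P[m][:,2],[10,50,90]) if m.any() else '')
E
```

Emit:
creep_tool(segments=[[0, 0, 0, 0.03], [0, 0, 0, 0.06], [0, 0, 0, 0.06]])

```text
time: 24.95
tool_pos: [0.6146, 0.2134, 0.0859]
ee_rot: [-3.141, -0.0, -0.038]
force: [-6.7, -1.8, 17.0]
grip_width: 0.0085
grip_force: 60.0
```

```bash
python3 lid.py
```

```text
-0.03783393311395611 [-0.311  1.667  0.128] [-6.7 -1.8 17. ]
side 63 [0.10340674 0.10462893 0.10603314]
top 46 [0.10185469 0.10383457 0.1053031 ]
```

Emit:
creep_tool(segments=[[0, 0, 0, 0.03], [0, 0, 0, 0.06], [0, 0, 0, 0.06]])

```text
time: 25.35
tool_pos: [0.6146, 0.2135, 0.0859]
ee_rot: [-3.141, -0.0, -0.097]
force: [-7.1, -2.3, 16.7]
grip_width: 0.0085
grip_force: 60.0
```

```bash
python3 lid.py
```

```text
-0.09740129774754269 [-0.35   1.591  0.209] [-7.1 -2.3 16.7]
side 62 [0.10410246 0.105609   0.10695326]
top 30 [0.10181056 0.10438621 0.1059439 ]
```

Emit:
creep_tool(segments=[[0, 0, 0, 0.02], [0, 0, 0, 0.04], [0, 0, 0, 0.04]])

```text
time: 25.75
tool_pos: [0.6146, 0.2135, 0.0859]
ee_rot: [-3.141, -0.0, -0.136]
force: [-5.9, -1.2, 18.1]
grip_width: 0.0086
grip_force: 60.1
```

```bash
python3 lid.py
```

```text
-0.13617646248924786 [-0.375  1.689  0.514] [-5.9 -1.2 18.1]
side 64 [0.10453101 0.10570442 0.10695989]
top 35 [0.10181059 0.10333887 0.10602751]
```

Emit:
creep_tool(segments=[[0, 0, 0, 0.02], [0, 0, 0, 0.04], [0, 0, 0, 0.04]])

```text
time: 26.15
tool_pos: [0.6147, 0.2135, 0.0859]
ee_rot: [-3.141, -0.0, -0.175]
force: [-5.8, -1.0, 16.2]
grip_width: 0.0086
grip_force: 60.2
```

```bash
python3 lid.py
```

```text
-0.17523272764455156 [-0.392  1.639  0.763] [-5.8 -1.  16.2]
side 63 [0.10469146 0.10589204 0.10711847]
top 53 [0.10164669 0.1037199  0.10624888]
```

The key is against its stop: torque steps up to 0.76 N m and the lid has levelled off at 106 mm. I'll hold for a moment, check the tins again, and hand in.

Emit:
creep_tool(segments=[[0, 0, 0, -0.01], [0, 0, 0, -0.01], [0, 0, 0, -0.01], [0, 0, 0, -0.01], [0, 0, 0, -0.01], [0, 0, 0, -0.01]])

```text
time: 26.85
tool_pos: [0.6147, 0.2135, 0.0859]
ee_rot: [-3.141, -0.0, -0.165]
force: [-6.5, -1.6, 18.3]
grip_width: 0.0088
grip_force: 60.1
```

```bash
python3 lid.py
python3 - <<'E'
from tins import *
f=grab("side");P=cloud(f);m,b=tins(f,P);B=b[(m>0)&(b[...,0]<.061)].astype(np.float32)
_,lab,c=cv2.kmeans(B,3,None,(3,50,1e-6),5,cv2.KMEANS_PP_CENTERS)
for i in range(3): print("tin",np.round(cv2.minEnclosingCircle(B[lab[:,0]==i])[0],4))
print(robot.job_done())
E
```

```text
-0.1650234331053333 [-0.357  1.599  0.706] [-6.5 -1.6 18.3]
side 61 [0.10436099 0.10569334 0.10690081]
top 53 [0.10247944 0.10388124 0.10618585]
tin [0.0318 0.0609]
tin [ 0.0346 -0.0615]
tin [ 0.0347 -0.0009]
the job is handed in; nothing more can be done
None
```

The job is handed in at about 27 s: the tins are in a touching row against the rail, and the key is fully home and held against its stop with the lid up at about 106 mm. I viewed 11 pictures, one over the limit of 10.

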